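# Hang the heel-block bin on the louvered rack

### The job

Take the pale wooden bin by its red tab, lift it over the top edge of the green louvered rack from the front and hang it there so that its steel lip drops right home into the gap in the sprung brass sleeve and rests on the black rubber edge, the bin hanging in front. The gap is somewhere near the middle; feel for it along the brass with light pressure, never pressing or shoving the rack hard (keep below 20 N). Let go, and leave everything else on the bench where it is.

Things in the scene. Friction and masses are not known exactly. Their poses are not given: they have to be found in the camera images.
- rack: Green louvered rack, fixed to the bench, 300 wide (y), 170 tall. Origin: middle of its base at bench height, right below the top edge; -x is its front (faces the robot), z up. Its panel is an upright plate 5 thick, centred on x = 0. Louvres reach 6 forward of that, up to z = 107. Two grey bins are fixed low in front at y = +-118: 68 forward, up to z = 70. Above and behind the top edge is free.
- seat_mid (a point): Middle of the rack's black rubber top edge (the seat), 160 above the rack's origin, axes as the rack's; it gives 1 mm per 5 N, at most 3. A brass sleeve 7 thick rides over this edge, its top 10 higher. One gap 66 long in the brass bares it; the bin's 60 long lip fits down only there. The gap's centre is anywhere from y = -40 to +40 from here: not measured, find it by feel or eye.
- brass_mid (a point): Point 10 above seat_mid, at the level of the brass sleeve's top (not at the gap). The brass is 76 long on either side of its gap. It is sprung: it sinks level, starting at 1.5 N, by 1 mm per 1.5 N, to a hard stop at 5 mm, and springs back up. Along the rack (y) it is clamped fast and does not give: meet the end of the gap gently, slowly.
- bin_grip (a point): Centre of the red grip tab of the pale wooden bin to hang, 84 above the bin's underside. Tab: 12 thick (bin x), 36 wide (y), 44 tall, standing on the lip, 60 to 104 above the underside. Bin: 84 (x) by 64 (y) by 56 tall, 220 to 450 g, its middle 48.5 from the tab on the -x side. Bin x points to its lip side, z up; once hung, the bin's axes match the rack's.
- bin_lip (a point): The bin's steel lip, under the tab: centre of the underside of the lip's roof, 28 straight below bin_grip, same axes. The lip is a channel open downward behind the bin's back wall: 60 long (y), 13 wide inside (x), centred here; its rear tongue is 4 thick and reaches 14 below this point. Hung home, this point is at seat_mid's height; lying on the brass it is 5 to 10 higher.
- plain_bin: a look-alike darker wooden bin, 84 x 64 x 56 tall, with no lip and no red tab: leave it alone. Origin: centre of its underside
- hammer: a hammer lying on the bench, about 30 high. Origin: underside, near its middle
- glue_jar: a closed glue jar, 64 across, 85 tall, to the right of the rack. Origin: centre of its underside
- brush: a brush lying on the bench. Origin: underside, near its middle
- spool_a: a blue thread spool, 32 across, 50 tall, standing. Origin: centre of its underside
- spool_b: an orange thread spool, 32 across, 50 tall, standing. Origin: centre of its underside
- heel_block: a black rubber heel block 70 x 60 x 30, to the left of the rack. Origin: centre of its underside
Not all that is in view belongs to the job. What is shaped like the part that bears bin_grip but orange or purple is not meant.

How it is judged (in metres and radians):
On the way, in this order (a step that is already met when the one before it is completed fails the run):
1. the bin's lip is held above the rack's top edge, clear of the brass (x of bin_lip in the frame of rack between -0.03 and 0.03 m and y of bin_lip in the frame of rack between -0.13 and 0.13 m and z of bin_lip in the frame of rack above 0.173 m and angle between bin_lip's own z axis and vertical below 0.35 rad), for 0.1 s.
2. the lip is home in the gap, on the rubber edge (x of bin_lip in the frame of rack between -0.01 and 0.01 m and z of bin_lip in the frame of rack between 0.154 and 0.1635 m and y of bin_lip in the frame of rack between -0.055 and 0.055 m and angle between bin_lip's own z axis and vertical below 0.25 rad and angle between the y axis of bin_lip and the y axis of rack, either way round below 0.12 rad), for 0.2 s.
At the end, for the whole second after the job is handed in: The bin hangs at rest by its lip in the gap, its weight on the rack: lip point 154 to 163.5 mm above the bench, within 10 mm of the panel (x) and 55 mm of the rack's middle (y), bin upright within 0.25 rad and parallel to the rack within 0.12 rad, released (all of step 2 and contact force between rack and anything else above 0.8 N); the robot touches nothing.
It fails at once if the rack is pressed or shoved with more than 20 N (contact force between rack and anything else above 20 N).
It fails at once if something else on the bench (plain bin, hammer, jar, brush, spools, heel block) is moved more than 20 mm (distance of any of plain_bin, hammer, glue_jar, brush, spool_a, spool_b, heel_block from where it was at the start of the episode above 0.02 m).
It also fails if it takes over 58 s, if anything falls off the work surface, if the arm or the gripper's body presses on something with over 40 N, if the wrist force passes 120 N, or if a joint passes its speed limit or range.

### The arm

A 6-joint arm with a two-finger parallel gripper is mounted at the origin on the work surface. World frame = base frame: x ahead of the robot, y to its left, z up, the work surface at z = 0. Lengths are in m, angles in degrees, forces in N, time in s.
With the tool pointing down it reaches from about 0.35 to 0.875 m from the base axis. Payload 4.2 kg.
Tool frame: the origin (TCP) lies midway between the tips of the shut fingers; the grasp point (between the pads) lies 19 mm behind it; x points along the fingers, y is the direction in which the jaws open and shut, and the axes are right-handed (so a half turn about x gives the same grasp; the last joint's range is limited). The gripper opens to 87 mm and grips with 3 to 60 N. Pads are 19 mm wide; open, the fingers measure 117 mm over their backs; the gripper's body (75 mm by 190 mm) begins 51 mm behind the grasp point.
Start: joints at [83.457, 22.042, 0.453, 0, -68.411, -14.817], TCP at [0.228, 0.582, 0.223] pointing down, gripper open.
Joint ranges: [-179.83, 179.83], [-69.29, 118.12], [-61.27, 80.66], [-181.25, 117.63], [-171.15, -9.14], [-177.46, 177.46]. Speed limits (degrees/s): [159.86, 159.86, 180, 180, 180, 180].

### API

Orientations are given as a 3x3 rotation matrix whose columns are the frame's x, y, z axes.
In Python, from station import r gives the robot as it stands.
- The arm moves only by the tool play_rows, never from a script. Its argument "plan" is a list that holds one entry, the list of rows, each a list of 6 numbers: the shift along the tool's x, y, z in cm, then the turn, a rotation vector about the tool's x, y, z in units of 10 degrees (1.0 is 10 degrees). A call has 1 to 5 rows; each row is the pose to reach, as a shift and turn from the pose commanded when the call began, along the tool's axes at that moment; what a row does not reach only later rows make up. A row lasts 1/8 s, in which the tool goes at most 62.5 mm and 10.7 degrees, less where a joint would pass 70% of its speed; a pose out of reach is approached as far as the arm can. A call with a gripper value outside its range is refused whole. "hand" is the opening, from 0 (shut) to 1 (fully open), set as the call begins (left out, the last holds). The fingers move at their own pace and stop on an object; the grip force is fixed at half the most. Time passes only in rows, so rows that repeat a pose let the fingers close. It gives the time, the measured TCP pose, the force and the opening at its end, in the units of the state.
- r.sense(): the state, without advancing time (a new reading comes with each control period).
- r.capture(name): name is "side" or "top"; returns (picture, depth): 420x560x3 uint8, blue, green, red; 420x560 float32, m along the optical axis (not along the pixel's ray), 0 where there is no reading.
- r.get_calibration(name): a dict with "vfov" (degrees; the focal length in pixels is half the picture's height over the tangent of half this angle, whatever the lens; pixels are square), "cx", "cy" (the principal point, pixels), "distortion" ([k1, k2, p1, p2, k3] as OpenCV has them; the pictures are not rectified), "rvec" (rotation vector, rad) and "tvec" (3), from world to camera coordinates, as OpenCV has them. Camera axes: x right, y down, z forward; pixel columns grow to the right and rows downward; lengths in m; the calibration is good to about 2 mm. A picture is of the moment at which its call begins. get_calibration takes no time and is no camera call.
- r.finish_job(): hands the job in, once; it reports no verdict.
The state is a dict: "time_s": time; "joints": joint angles; "joint_velocities": joint speeds; "effort": joint torques, N m; "tcp_pos": TCP position; "ee_rot": TCP orientation; "wrist_force": force on the tool from outside, world axes, zero at the start; "moment": the same for the moment, N m; "gripper_width": opening from 0.0 (shut) to 1.0 (fully open).
Only numpy, scipy, OpenCV 4.12 (cv2) and the standard library are available. Lean on these libraries where they do the work, as an engineer would, in place of code of your own. Each camera call takes 0.05 s, during which the arm holds its last target.

## Working session

There is one attempt and no reset: what is moved stays moved. The work goes in short steps, Python scripts to look and compute and a tool call to move; the robot and the scene stay as the last step left them, time stands still between calls to the robot, and variables do not carry over. Pictures are saved under pics/ and viewed, and the job is handed in when it is done.

Besides the shell and the picture viewer there is one more tool, called after "Emit:" as name(argument=value, ...) on one line, values as JSON. play_rows: Moves the arm, as the interface text tells. Its arguments: {"type":"object","properties":{"plan":{"type":"array","items":{"type":"array","items":{"type":"array","items":{"type":"number"}}}},"hand":{"type":"number"}},"required":["plan"]}

```bash
ls; mkdir -p pics; cat > h.py <<'E'
import numpy as np,cv2
from station import r
def cal(n):
    c=r.get_calibration(n); f=210/np.tan(np.radians(c['vfov'])/2)
    K=np.array([[f,0,c['cx']],[0,f,c['cy']],[0,0,1]]); R=cv2.Rodrigues(np.array(c['rvec'],float))[0]
    return K,np.array(c['distortion'],float),R,np.array(c['tvec'],float).ravel()
def cloud(n,d):
    K,D,R,t=cal(n); h,w=d.shape
    u,v=np.meshgrid(np.arange(w),np.arange(h))
    p=cv2.undistortPoints(np.stack([u,v],-1).reshape(-1,1,2).astype(np.float64),K,D).reshape(h,w,2)
    P=np.dstack([p,np.ones((h,w))])*d[...,None]
    return (P-t)@R
def grab(n,tag):
    im,d=r.capture(n); cv2.imwrite(f'pics/{tag}.png',im); np.savez(f'pics/{tag}.npz',im=im,d=d,P=cloud(n,d)); return im,d
E
python3 - <<'E'
from h import *
for n in('side','top'):
    grab(n,n+'0'); K,D,R,t=cal(n); print(n,-R.T@t,R[2],K[0,0])
print(r.sense())
E
```

```text
pics
side [0.26256779 0.79961455 0.96546204] [ 0.20944844 -0.67928003 -0.70335623] 466.82345442718577
top [ 0.32395561 -0.00562956  1.76734512] [ 0.10080868  0.00385554 -0.99489836] 542.9263462913356
{'time_s': 0.1, 'joints': array([ 8.34569558e+01,  2.20850876e+01,  3.86430456e-01, -2.40280127e-02,
       -6.84124300e+01, -1.48155387e+01]), 'joint_velocities': array([ 0.00097173, -0.0705207 ,  0.18125102,  0.16991114,  0.09496382,
       -0.15643874]), 'effort': array([-2.37409467e-04, -3.91691530e+01,  1.87934089e+01,  4.23185661e+00,
        1.34764012e-02, -6.99405905e-05]), 'tcp_pos': array([0.22743016, 0.58155806, 0.22157766]), 'ee_rot': array([[-6.08338032e-04, -3.64347106e-01, -9.31263022e-01],
       [-1.88174155e-03, -9.31261128e-01,  3.64347595e-01],
       [-9.99998044e-01,  1.97404282e-03, -1.19085526e-04]]), 'wrist_force': array([-0.78309362,  0.38477737, -0.40518741]), 'moment': array([ 0.02826602, -0.05241964,  0.01484201]), 'gripper_width': 0.9984673201851737}
```

View pics/side0.png

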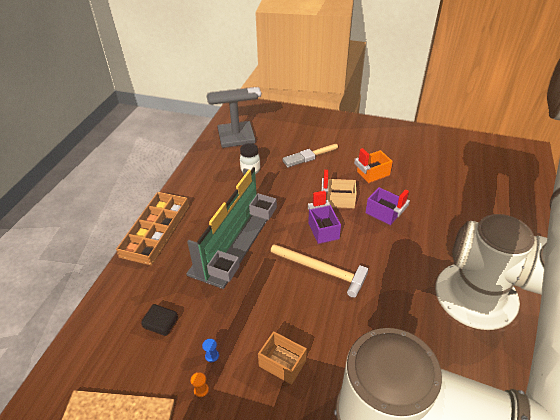

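View pics/top0.png

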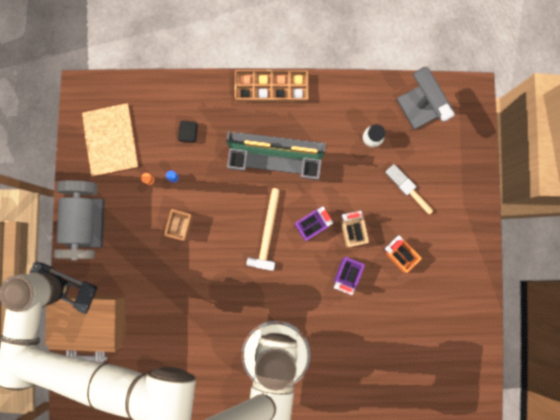

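The top view shows the rack at about (275,153). There are four tabbed bins: pale at (355,230), purple at (313,224) and (349,273), orange at (403,255). The dark plain bin with no tab is at (178,225). Only the pale wooden one fits the description, so I'm confirming it in enlarged crops.

```bash
python3 - <<'E'
from h import *
a=cv2.imread('pics/top0.png');b=cv2.imread('pics/side0.png')
A=cv2.resize(a[120:300,220:430],None,fx=3,fy=3,interpolation=cv2.INTER_CUBIC)
B=cv2.resize(b[140:290,180:420],None,fx=3.3,fy=3.3,interpolation=cv2.INTER_CUBIC)
cv2.imwrite('pics/zt.png',A);cv2.imwrite('pics/zs.png',B)
E
```

```text
(no output)
```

View pics/zt.png

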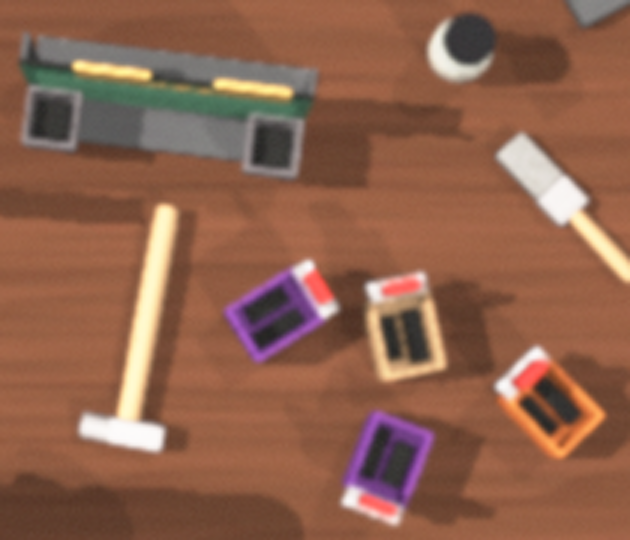

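View pics/zs.png

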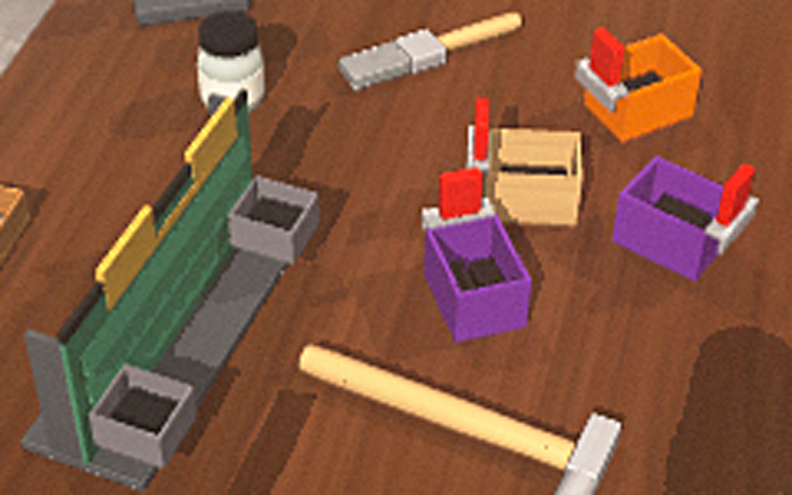

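The crops confirm the pale bin: red tab at side px ~(325,182), lip facing the rack. The brass gap is visible between the two brass pieces. Next I'm measuring both.

```bash
python3 - <<'E'
from h import *
for n in('side','top'):
    z=np.load(f'pics/{n}0.npz'); im=z['im'].astype(int);P=z['P'];b,g,rr=im[...,0],im[...,1],im[...,2]
    red=(rr>150)&(g<70)&(b<80)&(z['d']>0)
    k,lab,st,c=cv2.connectedComponentsWithStats(red.astype(np.uint8))
    for i in range(1,k):
        if st[i,4]>8:
            q=P[lab==i]; print(n,'red',c[i].round(),st[i,4],np.median(q,0).round(4),q.min(0).round(3),q.max(0).round(3))
    # rack: points z>.15
    x,y,zz=P[...,0],P[...,1],P[...,2]
    hsv=cv2.cvtColor(z['im'],cv2.COLOR_BGR2HSV)
    br=(hsv[...,0]>15)&(hsv[...,0]<35)&(hsv[...,1]>120)&(zz>.14)&(zz<.19)&(x>.4)
    k,lab,st,c=cv2.connectedComponentsWithStats(br.astype(np.uint8))
    for i in range(1,k):
        if st[i,4]>8:
            q=P[lab==i]; print(n,'brass',c[i].round(),st[i,4],np.median(q,0).round(4),q.min(0).round(3),q.max(0).round(3))
    gr=(hsv[...,0]>50)&(hsv[...,0]<90)&(hsv[...,1]>80)&(zz>.02)
    q=P[gr]; print(n,'green',len(q),q.min(0),q.max(0))
    for nm,m in(('green',gr),('brass',br)):
        q=P[m]; 
        vx=cv2.fitLine(q[:,:2].astype(np.float32),cv2.DIST_HUBER,0,.01,.01).ravel(); print(nm,vx, np.degrees(np.arctan2(-vx[0],vx[1])))
    tb=(np.abs(zz)<.01); print('table z',np.median(zz[tb]))
E
```

```text
side red [363. 157.] 133 [ 0.3532 -0.3657  0.0897] [ 0.339 -0.426  0.034] [ 0.37 -0.35  0.11]
side red [325. 178.] 73 [ 0.4423 -0.2244  0.0985] [ 0.435 -0.388 -0.   ] [ 0.476 -0.218  0.109]
side red [402. 198.] 124 [ 0.2196 -0.2038  0.0929] [ 0.207 -0.332 -0.   ] [ 0.23  -0.193  0.109]
side red [319. 198.] 171 [ 0.4417 -0.147   0.0883] [ 0.426 -0.161  0.063] [ 0.459 -0.136  0.109]
side brass [285.  35.] 62 [ 0.78   -0.9803  0.1605] [ 0.755 -0.991  0.141] [ 0.806 -0.97   0.19 ]
side brass [310.  36.] 236 [ 0.6749 -0.9952  0.1666] [ 0.609 -1.013  0.14 ] [ 0.751 -0.974  0.19 ]
side brass [260.  35.] 10 [ 0.886  -0.9696  0.1541] [ 0.875 -0.973  0.144] [ 0.896 -0.963  0.169]
side brass [268.  35.] 13 [ 0.8486 -0.9737  0.1602] [ 0.842 -0.981  0.144] [ 0.86 -0.96  0.17]
side brass [277.  34.] 10 [ 0.8145 -0.9775  0.1652] [ 0.811 -0.985  0.158] [ 0.822 -0.972  0.174]
side brass [328.  40.] 9 [ 0.6124 -1.0054  0.1553] [ 0.6   -1.008  0.147] [ 0.616 -0.995  0.158]
side brass [344.  42.] 9 [ 0.5437 -1.0136  0.1459] [ 0.535 -1.02   0.14 ] [ 0.548 -1.007  0.155]
side brass [243. 182.] 172 [ 0.6346 -0.0775  0.1615] [ 0.628 -0.118  0.141] [ 0.643 -0.041  0.175]
side brass [218. 216.] 229 [0.6513 0.0619 0.1609] [0.645 0.012 0.14 ] [0.662 0.098 0.175]
side green 844 [ 0.26256779 -0.14441398  0.02012927] [0.66793276 0.79961455 0.96546204]
green [0.12704831 0.9918965  0.6458197  0.03793309] -7.2990584
brass [ 0.04182997 -0.99912477  0.68012995 -0.79523325] -177.60262
table z 0.0014296034611024759
top brass [257. 145.] 45 [0.6485 0.0561 0.1605] [0.643 0.02  0.143] [0.653 0.092 0.18 ]
top brass [304. 151.] 46 [ 0.6318 -0.0836  0.16  ] [ 0.627 -0.121  0.141] [ 0.636 -0.049  0.176]
top green 310 [ 0.32395561 -0.13786264  0.04044319] [0.66146609 0.1458134  1.76734512]
green [0.12454304 0.9922142  0.64215755 0.02930946] -7.1543674
brass [ 0.11799316  0.9930144   0.64123994 -0.00303708] -6.776296
table z 0.0013165078574353356
```

```bash
python3 - <<'E'
from h import *
np.set_printoptions(suppress=True,precision=4)
yaw=np.radians(-6.9);c,s=np.cos(yaw),np.sin(yaw);Rr=np.array([[c,-s],[s,c]])
for n in('side','top'):
    z=np.load(f'pics/{n}0.npz'); im=z['im'];P=z['P'];d=z['d'];zz=P[...,2]
    q=P.copy(); q[...,:2]=(P[...,:2]-[.643,-.0135])@Rr
    hsv=cv2.cvtColor(im,cv2.COLOR_BGR2HSV);H,S,V=hsv[...,0],hsv[...,1],hsv[...,2]
    br=(H>15)&(H<35)&(S>100)&(abs(q[...,0])<.03)&(abs(q[...,1])<.14)&(zz>.1)
    for lo in np.arange(.14,.185,.005):
        m=br&(zz>=lo)&(zz<lo+.005)
        if m.sum()>3:
            a=q[m]; L=a[a[:,1]>0];Q=a[a[:,1]<0]
            f=np.polyfit(a[:,1],a[:,0],1)
            print(n,round(lo,3),m.sum(),'x',np.median(a[:,0]),a[:,0].min(),a[:,0].max(),'y+',L[:,1].min(),L[:,1].max(),'y-',Q[:,1].min(),Q[:,1].max(),'dyaw',np.degrees(np.arctan(f[0])))
    # rack extents with any color z>.1
    m=(abs(q[...,0])<.03)&(abs(q[...,1])<.2)&(zz>.1)
    print('rack y',np.percentile(q[m][:,1],[0,1,99,100]),'zmax',np.percentile(zz[m],[99,100]))
    # bin region
    reg=(abs(P[...,0]-.43)<.1)&(abs(P[...,1]+.235)<.08)
    red=((H<8)|(H>172))&(S>110)&(V>120)&reg&(zz>.05)
    k,lab,st,cc=cv2.connectedComponentsWithStats(red.astype(np.uint8))
    for i in range(1,k):
        if st[i,4]<6: continue
        a=P[lab==i]; rect=cv2.minAreaRect(a[:,:2].astype(np.float32)*1000)
        print(n,'red',cc[i],st[i,4],np.median(a,0),a.min(0),a.max(0),rect)
        t=a[a[:,2]>.095]
        if len(t)>3:
            print(' top',len(t),t.mean(0),np.median(t,0),cv2.minAreaRect(t[:,:2].astype(np.float32)*1000))
    pale=(H>10)&(H<25)&(S>60)&(S<170)&(V>140)&reg&(zz>.045)&(zz<.065)
    a=P[pale]; print(n,'pale',len(a),np.median(a,0),a.min(0),a.max(0),cv2.minAreaRect(a[:,:2].astype(np.float32)*1000) if len(a) else 0)
E
```

```text
side 0.14 52 x -0.001573344777600847 -0.003480820599978827 0.0013425640353202728 y+ 0.0026528016876452114 0.10931207547132495 y- -0.11210495027229289 -0.018105242758652256 dyaw -0.041882120779064454
side 0.145 42 x -0.00142822060436296 -0.0033794003749013936 0.0005579833356328302 y+ 0.04331765611065593 0.10883827833692676 y- -0.10889694167436062 -0.031142234713548458 dyaw -0.0592973096412988
side 0.15 56 x -0.0013140730666497528 -0.0035040287280143647 0.0007440608297235223 y+ 0.03432705297810748 0.11070250631352901 y- -0.10994385082722997 -0.029654957869045092 dyaw -0.04857121123619027
side 0.155 50 x -0.0016505179563469723 -0.0034323545080842373 0.006196344907725049 y+ 0.02387161165420483 0.11177478823350016 y- -0.1016968694649669 -0.028498111765557898 dyaw 0.1955025105720745
side 0.16 63 x -0.0009852315225617862 -0.003532949977657193 0.0036308871636708544 y+ 0.026271423173381082 0.11259906929619963 y- -0.11068534265936432 -0.02926047960290761 dyaw -0.052542712733270686
side 0.165 58 x -0.0007223900939425552 -0.0028185853682007544 0.006026329328513858 y+ 0.03059919395182075 0.110830
[... 3350 characters left out ...]
065] [ 0.4419 -0.2411  0.1065] ((441.3594970703125, -240.63726806640625), (11.318572998046875, 32.60745620727539), 14.094218254089355)
top red [327.3333 217.3333] 24 [ 0.434  -0.1585  0.1037] [ 0.4264 -0.1674  0.0883] [ 0.445  -0.1552  0.112 ] ((435.7089538574219, -158.5232391357422), (19.4417724609375, 11.241186141967773), 23.34539222717285)
 top 23 [ 0.4349 -0.1595  0.1045] [ 0.4353 -0.1585  0.1042] ((435.7089538574219, -158.5232391357422), (19.4417724609375, 11.241186141967773), 23.34539222717285)
top pale 129 [ 0.3918 -0.2602  0.056 ] [ 0.3475 -0.2897  0.0454] [ 0.4388 -0.2131  0.0644] ((393.31317138671875, -251.52847290039062), (82.20006561279297, 62.90999984741211), 12.588033676147461)
```

```bash
cat >> h.py <<'E'
def go(pos,yawline,tol=None):
    """delta from measured pose to pos with tool x down, tool y at angle yawline(deg)"""
    s=r.sense(); R0=np.array(s['ee_rot']); p0=np.array(s['tcp_pos'])
    a=np.radians(yawline); x=np.array([0,0,-1.]); y=np.array([np.cos(a),np.sin(a),0]); R1=np.column_stack([x,y,np.cross(x,y)])
    dv=cv2.Rodrigues(R0.T@R1)[0].ravel()
    print('t',round(s['time_s'],2),'p',p0.round(4),'yaw',np.degrees(np.arctan2(R0[1,1],R0[0,1])).round(2),'F',s['wrist_force'].round(2),'M',s['moment'].round(3),'w',round(s['gripper_width'],3))
    print('row',(R0.T@(np.array(pos)-p0)*100).round(2),(np.degrees(dv)/10).round(3))
E
python3 -c "
from h import *
go([.40,.15,.223],-140); go([.442,-.24,.22],-167.5)"
```

```text
t 0.1 p [0.2274 0.5816 0.2216] yaw -111.37 F [-0.78  0.38 -0.41] M [ 0.028 -0.052  0.015] w 0.998
row [ -0.07  33.9  -31.79] [ 2.863 -0.003 -0.011]
t 0.1 p [0.2274 0.5816 0.2216] yaw -111.37 F [-0.78  0.38 -0.41] M [ 0.028 -0.052  0.015] w 0.998
row [  0.3   68.69 -49.92] [ 5.613 -0.006 -0.01 ]
```

Emit:
play_rows(plan=[[[0, 4, -4, 0.4, 0, 0], [0, 8.2, -7.8, 0.9, 0, 0], [0, 12.4, -11.8, 1.4, 0, 0], [0, 16.6, -15.8, 1.9, 0, 0], [0, 20.8, -19.6, 2.4, 0, 0]]], hand=0.55)

```text
time_s: 0.72
tcp_pos: [0.3346, 0.3149, 0.2223]
ee_rot: [[-0.0, -0.713, -0.701], [-0.0, -0.701, 0.713], [-1.0, 0.0, -0.0]]
wrist_force: [1.2, 0.3, 0.1]
gripper_width: 0.57
```

```bash
python3 -c "
from h import *
go([.40,.15,.223],-140); go([.442,-.24,.20],-167.5)"
```

```text
t 0.72 p [0.3346 0.3149 0.2223] yaw -135.51 F [1.22 0.3  0.06] M [ 0.072 -0.091 -0.024] w 0.57
row [ -0.06   6.9  -16.35] [ 0.449 -0.001 -0.002]
t 0.72 p [0.3346 0.3149 0.2223] yaw -135.51 F [1.22 0.3  0.06] M [ 0.072 -0.091 -0.024] w 0.57
row [  2.25  31.23 -47.11] [ 3.199e+00 -1.000e-03 -2.000e-03]
```

Emit:
play_rows(plan=[[[0, 3, -4.7, 0.35, 0, 0], [0, 6.2, -9.4, 0.7, 0, 0], [0, 9.4, -14.1, 1.0, 0, 0], [0, 12.5, -18.8, 1.3, 0, 0], [0, 15.6, -23.5, 1.6, 0, 0]]])

```text
time_s: 1.35
tcp_pos: [0.3883, 0.0383, 0.2226]
ee_rot: [[0.0, -0.878, -0.478], [0.0, -0.478, 0.878], [-1.0, -0.001, 0.0]]
wrist_force: [1.3, -0.4, 0.1]
gripper_width: 0.556
```

```bash
python3 -c "
from h import *
go([.442,-.24,.20],-167.5)"
```

```text
t 1.35 p [0.3883 0.0383 0.2226] yaw -151.42 F [ 1.25 -0.42  0.11] M [ 0.072 -0.098  0.011] w 0.556
row [  2.26   8.6  -27.01] [1.608e+00 1.000e-03 3.000e-03]
```

Emit:
play_rows(plan=[[[0.2, 1.8, -5.6, 0.35, 0, 0], [0.5, 3.6, -11.2, 0.7, 0, 0], [1.0, 5.4, -16.8, 1.0, 0, 0], [1.5, 7.2, -22.4, 1.3, 0, 0], [2.2, 8.5, -26.6, 1.61, 0, 0]]])

```text
time_s: 1.98
tcp_pos: [0.4413, -0.2364, 0.2001]
ee_rot: [[-0.0, -0.977, -0.214], [0.0, -0.214, 0.977], [-1.0, 0.0, 0.0]]
wrist_force: [0.4, -0.1, 0.4]
gripper_width: 0.553
```

Emit:
play_rows(plan=[[[0, 0, 0, 0, 0, 0], [0, 0, 0, 0, 0, 0]]])

```text
time_s: 2.22
tcp_pos: [0.4409, -0.2339, 0.2001]
ee_rot: [[-0.001, -0.976, -0.217], [0.0, -0.217, 0.976], [-1.0, 0.001, 0.001]]
wrist_force: [0.2, -0.4, 1.1]
gripper_width: 0.546
```

```bash
python3 -c "
from h import *
grab('side','s1');grab('top','t1')
go([.442,-.24,.068],-167.5)
a=cv2.imread('pics/s1.png')[100:260,230:430];b=cv2.imread('pics/t1.png')[150:310,270:430]
cv2.imwrite('pics/z1.png',np.hstack([cv2.resize(a,(500,400)),cv2.resize(b,(300,300)) if 0 else cv2.resize(b,(300,400))]))"
```

```text
t 2.33 p [ 0.4413 -0.2332  0.2007] yaw -167.38 F [-0.01  0.27  0.2 ] M [ 0.13  -0.017  0.009] w 0.55
row [13.27  0.08 -0.68] [0.012 0.    0.001]
```

View pics/z1.png

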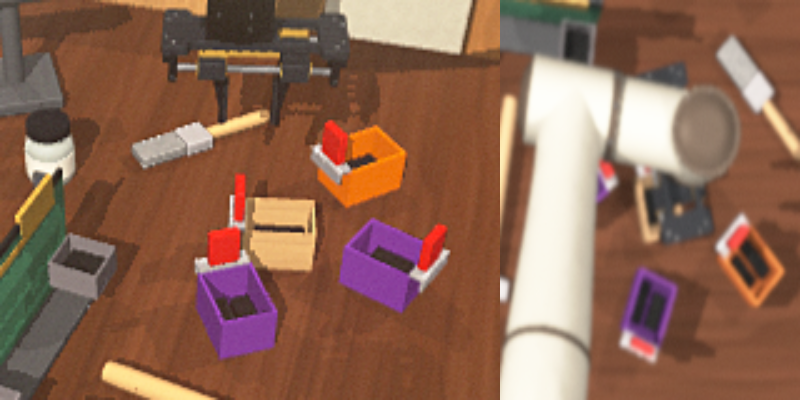

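Side view: the open fingers are above the pale bin, straddling its red tab at about (240,200) in the crop. Nothing stands below the gripper body, so I'm descending.

Emit:
play_rows(plan=[[[3, 0, -0.7, 0, 0, 0], [6, 0, -0.7, 0, 0, 0], [9, 0.1, -0.7, 0, 0, 0], [11, 0.1, -0.7, 0, 0, 0], [12.2, 0.1, -0.7, 0, 0, 0]]])

```text
time_s: 2.95
tcp_pos: [0.4419, -0.2401, 0.0781]
ee_rot: [[-0.001, -0.976, -0.219], [0.0, -0.219, 0.976], [-1.0, 0.0, 0.0]]
wrist_force: [-1.0, -0.1, -0.3]
gripper_width: 0.552
```

Emit:
play_rows(plan=[[[0.6, 0, 0, 0, 0, 0], [1.0, 0, 0, 0, 0, 0], [1.0, 0, 0, 0, 0, 0]]])

```text
time_s: 3.32
tcp_pos: [0.4422, -0.2411, 0.0688]
ee_rot: [[0.001, -0.976, -0.217], [-0.0, -0.217, 0.976], [-1.0, -0.001, -0.0]]
wrist_force: [-0.2, 0.6, -0.4]
gripper_width: 0.549
```

```bash
python3 -c "
from h import *
grab('side','s2')
go([.442,-.24,.068],-167.5)
a=cv2.imread('pics/s2.png')[130:230,270:400]
cv2.imwrite('pics/z2.png',cv2.resize(a,(780,600),interpolation=cv2.INTER_CUBIC))"
```

```text
t 3.38 p [ 0.4423 -0.2412  0.069 ] yaw -167.46 F [ 0.61 -0.4   0.63] M [ 0.025 -0.094  0.052] w 0.55
row [0.1  0.   0.12] [ 0.004 -0.003  0.005]
```

View pics/z2.png

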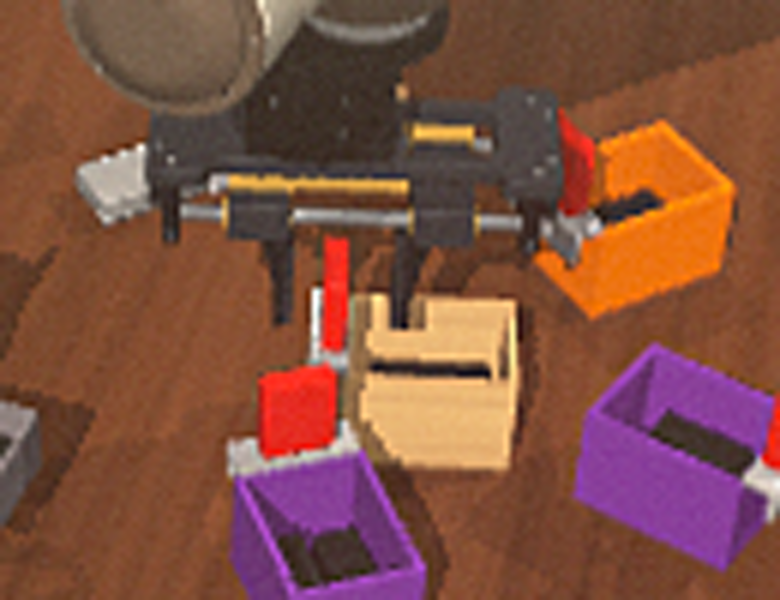

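The tab is centred between the two fingers, at crop px ~(335,300) with fingers at 280 and 400. I'm closing.

Emit:
play_rows(plan=[[[0, 0, 0, 0, 0, 0], [0, 0, 0, 0, 0, 0], [0, 0, 0, 0, 0, 0], [0, 0, 0, 0, 0, 0], [0, 0, 0, 0, 0, 0]]], hand=0)

```text
time_s: 4.0
tcp_pos: [0.4427, -0.2412, 0.0688]
ee_rot: [[0.002, -0.976, -0.217], [-0.0, -0.217, 0.976], [-1.0, -0.001, -0.001]]
wrist_force: [2.7, 0.3, -0.6]
gripper_width: 0.133
```

Emit:
play_rows(plan=[[[0, 0, 0, 0, 0, 0], [-0.5, 0, 0, 0, 0, 0], [-1.5, 0, 0, 0, 0, 0], [-3, 0, 0, 0, 0, 0], [-4.5, 0, 0, 0, 0, 0]]])

```text
time_s: 4.62
tcp_pos: [0.4413, -0.241, 0.1142]
ee_rot: [[-0.001, -0.976, -0.217], [0.0, -0.217, 0.976], [-1.0, 0.001, 0.001]]
wrist_force: [0.5, 0.1, -3.5]
gripper_width: 0.138
```

```bash
python3 -c "
from h import *
go([.442,-.24,.25],-167.5)"
```

```text
t 4.62 p [ 0.4413 -0.241   0.1142] yaw -167.48 F [ 0.55  0.12 -3.45] M [ 0.097 -0.138  0.026] w 0.138
row [-13.58  -0.08   0.09] [ 0.002  0.003 -0.005]
```

Held: opening 12 mm, about 3.5 N of weight. I'm lifting high and checking the bin's pose in the hand.

Emit:
play_rows(plan=[[[-2, 0, 0, 0, 0, 0], [-5, 0, 0, 0, 0, 0], [-8.5, 0, 0, 0, 0, 0], [-11.5, 0, 0, 0, 0, 0], [-13.6, 0, 0, 0, 0, 0]]])

```text
time_s: 5.25
tcp_pos: [0.4415, -0.241, 0.2513]
ee_rot: [[0.001, -0.976, -0.217], [0.0, -0.217, 0.976], [-1.0, -0.001, -0.0]]
wrist_force: [0.2, -0.1, -4.2]
gripper_width: 0.132
```

```bash
python3 -c "
from h import *
grab('side','s3')
go([.63,-.0135,.25],-186.9)
a=cv2.imread('pics/s3.png')[60:220,230:430]
cv2.imwrite('pics/z3.png',cv2.resize(a,(750,600),interpolation=cv2.INTER_CUBIC))"
```

```text
t 5.3 p [ 0.4428 -0.2418  0.2541] yaw -167.44 F [ 1.   -1.07  0.47] M [-0.014 -0.305  0.001] w 0.134
row [  0.46 -23.23  18.21] [ 1.946 -0.015  0.032]
```

View pics/z3.png

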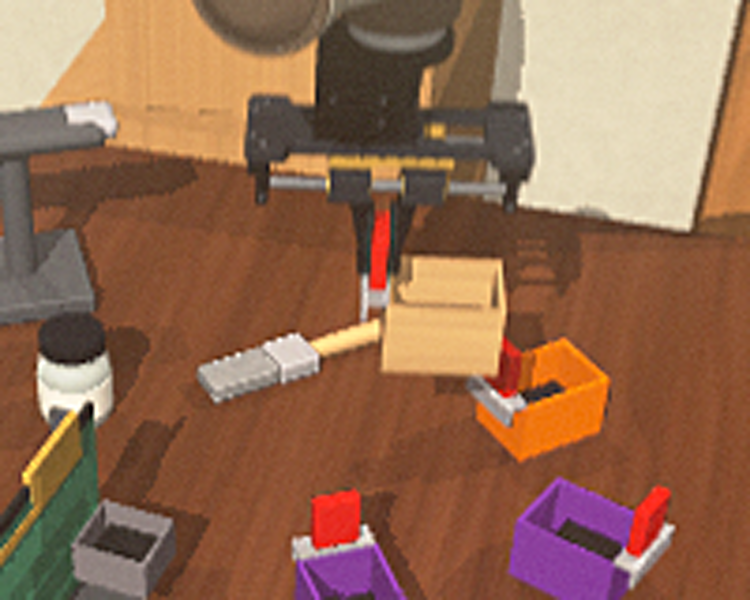

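The bin hangs level in the gripper at crop (445,310). I'm carrying it to above the rack.

Emit:
play_rows(plan=[[[0, -1.5, 1.2, 0.1, 0, 0], [0.1, -4, 3.2, 0.3, 0, 0], [0.2, -7, 5.5, 0.6, 0, 0], [0.3, -10, 7.9, 0.9, 0, 0], [0.4, -13, 10.2, 1.1, 0, 0]]])

```text
time_s: 5.92
tcp_pos: [0.5465, -0.1123, 0.2448]
ee_rot: [[-0.002, -1.0, -0.025], [0.0, -0.025, 1.0], [-1.0, 0.002, 0.0]]
wrist_force: [-0.4, -1.0, -3.4]
gripper_width: 0.133
```

```bash
python3 -c "
from h import *
go([.625,-.0135,.25],-186.9)"
```

```text
t 5.92 p [ 0.5465 -0.1123  0.2448] yaw -178.55 F [-0.36 -1.03 -3.38] M [ 0.019 -0.219  0.018] w 0.133
row [-0.53 -8.1   9.68] [ 0.835  0.001 -0.01 ]
```

Emit:
play_rows(plan=[[[-0.1, -2, 2.4, 0.2, 0, 0], [-0.3, -4.3, 5.1, 0.4, 0, 0], [-0.5, -6.3, 7.5, 0.6, 0, 0], [-0.5, -7.7, 9.2, 0.83, 0, 0], [-0.5, -8.0, 9.6, 0.83, 0, 0]]])

```text
time_s: 6.55
tcp_pos: [0.6239, -0.0142, 0.2492]
ee_rot: [[-0.003, -0.993, 0.116], [-0.0, 0.116, 0.993], [-1.0, 0.002, -0.0]]
wrist_force: [-0.6, -0.7, -2.3]
gripper_width: 0.135
```

Emit:
play_rows(plan=[[[0, 0, 0, 0, 0, 0], [0, 0, 0, 0, 0, 0]]])

```text
time_s: 6.8
tcp_pos: [0.6234, -0.0159, 0.2505]
ee_rot: [[-0.001, -0.993, 0.118], [-0.0, 0.118, 0.993], [-1.0, 0.001, -0.0]]
wrist_force: [0.2, 0.2, -3.8]
gripper_width: 0.131
```

```bash
python3 -c "
from h import *
grab('side','s4');grab('top','t4')
go([.6438,-.0135,.215],-186.9)
a=cv2.imread('pics/s4.png')[100:290,170:390];b=cv2.imread('pics/t4.png')[90:240,210:350]
cv2.imwrite('pics/z4.png',cv2.resize(a,(695,600),interpolation=cv2.INTER_CUBIC))"
```

```text
t 6.9 p [ 0.6236 -0.0159  0.2507] yaw 173.2 F [-0.38 -0.55 -3.23] M [ 0.05  -0.204  0.013] w 0.134
row [ 3.57 -1.98  0.48] [ 0.01  -0.    -0.001]
```

View pics/z4.png

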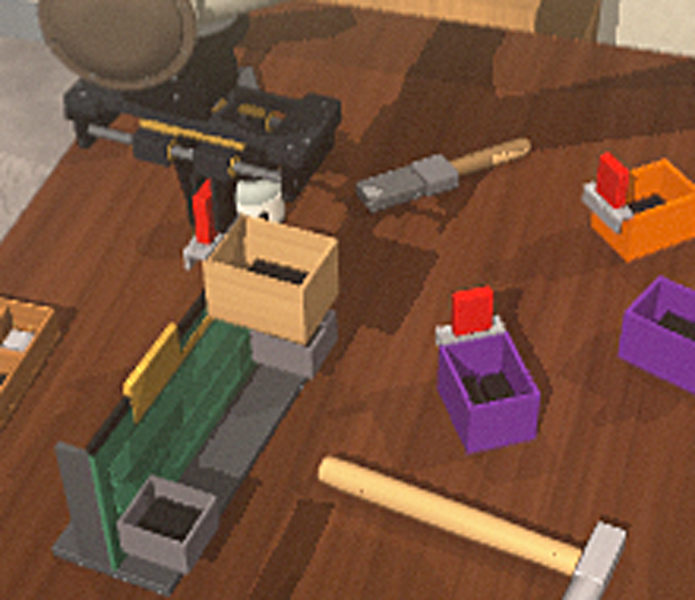

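```bash
python3 - <<'E'
from h import *
np.set_printoptions(suppress=True,precision=4)
yaw=np.radians(-6.9);c,s=np.cos(yaw),np.sin(yaw);Rr=np.array([[c,-s],[s,c]])
for n,f in(('side','s4'),('top','t4')):
    z=np.load(f'pics/{f}.npz'); im=z['im'];P=z['P'];zz=P[...,2]
    q=P.copy(); q[...,:2]=(P[...,:2]-[.6438,-.0135])@Rr
    hsv=cv2.cvtColor(im,cv2.COLOR_BGR2HSV);H,S,V=hsv[...,0],hsv[...,1],hsv[...,2]
    reg=(abs(q[...,0]+.05)<.1)&(abs(q[...,1])<.07)&(zz>.17)
    red=((H<8)|(H>172))&(S>110)&(V>90)&reg; pale=(H>8)&(H<25)&(S>50)&(V>80)&reg
    for nm,m in(('red',red),('pale',pale&(zz>.225)&(zz<.25)),('paleall',pale),('grey',reg&(S<60)&(V>110)&(zz<.26))):
        a=q[m]
        if len(a)<5: print(n,nm,len(a));continue
        print(n,nm,len(a),'med',np.median(a,0),'p1',np.percentile(a,2,axis=0),'p99',np.percentile(a,98,axis=0),cv2.minAreaRect(a[:,:2].astype(np.float32)*1000))
    if n=='side':
        # outer face near +y: pitch of bottom edge
        a=q[pale&(q[...,1]>.02)]; print('end face', np.percentile(a,[1,50,99],axis=0))
t=r.sense();print((t['tcp_pos'][:2]-np.array([.6438,-.0135]))@Rr)
E
```

```text
side red 113 med [-0.0228  0.0112  0.2722] p1 [-0.0274 -0.003   0.2445] p99 [-0.0145  0.0155  0.2939] ((-19.95378875732422, 3.782353401184082), (14.846388816833496, 25.30257797241211), 3.6647064685821533)
side pale 471 med [-0.0705 -0.0002  0.2346] p1 [-0.1118 -0.0355  0.2253] p99 [-0.0285  0.0294  0.2415] ((-61.239646911621094, -3.2221221923828125), (103.59990692138672, 67.63480377197266), 0.3772485852241516)
side paleall 2647 med [-0.0525  0.0153  0.3427] p1 [-0.1115 -0.0346  0.1856] p99 [0.0105 0.0484 0.6206] ((-31.747116088867188, 14.008686065673828), (162.7672576904297, 111.74120330810547), 0.2002977579832077)
side grey 57 med [-0.0207  0.0203  0.2428] p1 [-0.0303 -0.0267  0.2304] p99 [-0.0097  0.0265  0.2455] ((-19.27748680114746, -1.5931377410888672), (22.02155113220215, 59.05820083618164), 0.956549882888794)
end face [[-0.1112  0.0203  0.171 ]
 [-0.0519  0.0277  0.2367]
 [ 0.0132  0.0636  0.6171]]
top red 0
top pale 52 med [-0.1107 -0.0084  0.2378] p1 [-0.1132 -0.0382  0.2284] p99 [-0.1014  0.0246  0.2446] ((-107.36138916015625, -6.773857116699219), (13.242533683776855, 63.28081130981445), 1.2731178998947144)
top paleall 1435 med [-0.031  -0.0081  0.6133] p1 [-0.1127 -0.0484  0.1842] p99 [0.0153 0.0305 0.623 ] ((-47.544921875, 8.340240478515625), (132.29806518554688, 141.30091857910156), 77.50240325927734)
top grey 0
[-0.0198 -0.0048]
```

Emit:
play_rows(plan=[[[0, -0.7, 0.2, 0, 0, 0], [0, -1.5, 0.4, 0, 0, 0], [0.5, -2.0, 0.5, 0, 0, 0], [2, -2.0, 0.5, 0, 0, 0], [3.5, -2.0, 0.5, 0, 0, 0]]])

```text
time_s: 7.52
tcp_pos: [0.644, -0.0126, 0.2137]
ee_rot: [[-0.002, -0.993, 0.118], [0.0, 0.118, 0.993], [-1.0, 0.002, -0.0]]
wrist_force: [-0.7, -0.6, -2.0]
gripper_width: 0.135
```

Emit:
play_rows(plan=[[[0.5, 0, 0, 0, 0, 0], [1.0, 0, 0, 0, 0, 0], [1.0, 0, 0, 0, 0, 0], [1.0, 0, 0, 0, 0, 0]]])

```text
time_s: 8.02
tcp_pos: [0.6448, -0.0126, 0.2062]
ee_rot: [[0.001, -0.993, 0.118], [0.0, 0.118, 0.993], [-1.0, -0.001, 0.0]]
wrist_force: [-0.4, 0.4, -2.3]
gripper_width: 0.137
```

```bash
python3 - <<'E'
from h import *
np.set_printoptions(suppress=True,precision=4)
grab('side','s5');grab('top','t5')
a=cv2.imread('pics/s5.png')[130:290,180:340]
cv2.imwrite('pics/z5.png',cv2.resize(a,(600,600),interpolation=cv2.INTER_CUBIC))
go([.6438,-.0135,.190],-186.9)
yaw=np.radians(-6.9);c,s=np.cos(yaw),np.sin(yaw);Rr=np.array([[c,-s],[s,c]])
for n,f in(('side','s5'),('top','t5')):
    z=np.load(f'pics/{f}.npz'); im=z['im'];P=z['P'];zz=P[...,2]
    q=P.copy(); q[...,:2]=(P[...,:2]-[.6438,-.0135])@Rr
    hsv=cv2.cvtColor(im,cv2.COLOR_BGR2HSV);H,S,V=hsv[...,0],hsv[...,1],hsv[...,2]
    reg=(abs(q[...,0]+.05)<.1)&(abs(q[...,1])<.07)&(zz>.1)
    red=((H<8)|(H>172))&(S>110)&(V>90)&reg; pale=(H>8)&(H<25)&(S>50)&(V>80)&reg
    for nm,m in(('red',red),('pale',pale&(zz>.18)&(zz<.21)&(q[...,0]<-.009)),('grey',reg&(S<60)&(V>110)&(zz>.18)&(zz<.22))):
        a=q[m]
        if len(a)<5: print(n,nm,len(a));continue
        print(n,nm,len(a),'med',np.median(a,0),'p1',np.percentile(a,2,axis=0),'p99',np.percentile(a,98,axis=0),cv2.minAreaRect(a[:,:2].astype(np.float32)*1000))
E
```

```text
t 8.12 p [ 0.6448 -0.0126  0.2061] yaw 173.24 F [ 0.86  0.27 -2.41] M [ 0.062 -0.21   0.024] w 0.137
row [ 1.61  0.09 -0.11] [0.014 0.002 0.006]
side red 103 med [-0.0024  0.0177  0.228 ] p1 [-0.0069  0.002   0.2001] p99 [0.0054 0.0217 0.2471] ((-0.958712100982666, 10.819604873657227), (13.644753456115723, 25.10646629333496), 0.5793852806091309)
side pale 427 med [-0.0537  0.0031  0.19  ] p1 [-0.0908 -0.0301  0.1805] p99 [-0.0095  0.0355  0.1971] ((-50.426944732666016, 2.5048370361328125), (68.88543701171875, 82.64076232910156), 89.8817138671875)
side grey 53 med [-0.0006  0.0257  0.1985] p1 [-0.008  -0.0203  0.1867] p99 [0.01   0.0325 0.2012] ((-0.12414312362670898, 2.318349838256836), (60.317779541015625, 18.88942527770996), 87.0929183959961)
top red 0
top pale 53 med [-0.0901 -0.0017  0.1925] p1 [-0.0921 -0.0326  0.1816] p99 [-0.0795  0.0286  0.1998] ((-85.71539306640625, -2.0666885375976562), (13.842867851257324, 62.01112747192383), 1.3629122972488403)
top grey 0
```

View pics/z5.png

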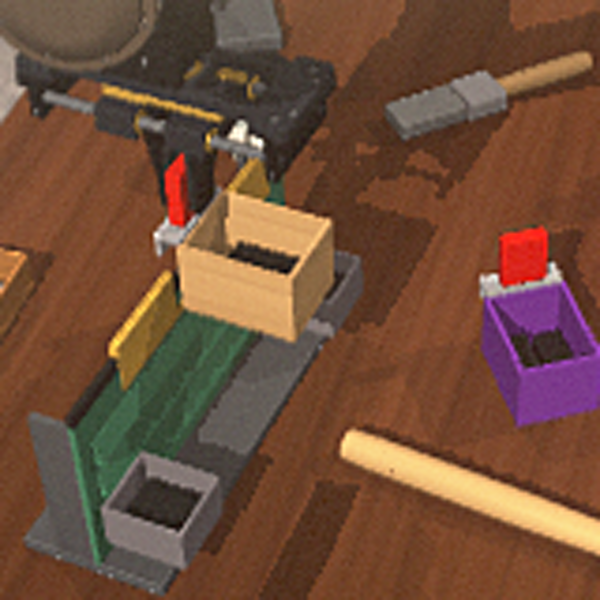

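The lip is above the edge and the bin is centred on the gap within ±2 mm: side camera says +2.5, top says −2. I'm descending to just above the brass, then in fine steps while feeling.

Emit:
play_rows(plan=[[[0.5, 0, -0.05, 0, 0, 0], [1.0, 0, -0.1, 0, 0, 0], [1.5, 0.05, -0.1, 0, 0, 0], [1.9, 0.05, -0.1, 0, 0, 0], [1.9, 0.05, -0.1, 0, 0, 0]]])

```text
time_s: 8.75
tcp_pos: [0.6436, -0.0136, 0.1859]
ee_rot: [[-0.001, -0.993, 0.118], [-0.0, 0.118, 0.993], [-1.0, 0.001, -0.0]]
wrist_force: [-0.3, 0.5, -3.1]
gripper_width: 0.139
```

Emit:
play_rows(plan=[[[0.1, 0, 0, 0, 0, 0], [0.2, 0, 0, 0, 0, 0], [0.3, 0, 0, 0, 0, 0], [0.4, 0, 0, 0, 0, 0]]])

```text
time_s: 9.25
tcp_pos: [0.644, -0.0135, 0.1825]
ee_rot: [[0.0, -0.993, 0.118], [0.0, 0.118, 0.993], [-1.0, -0.0, 0.0]]
wrist_force: [1.2, 0.6, -2.3]
gripper_width: 0.134
```

```bash
python3 -c "
from h import *
go([.6438,-.0135,.175],-186.9)"
```

```text
t 9.25 p [ 0.644  -0.0135  0.1825] yaw 173.24 F [ 1.15  0.56 -2.31] M [ 0.043 -0.192  0.055] w 0.134
row [0.75 0.02 0.  ] [0.014 0.    0.001]
```

Emit:
play_rows(plan=[[[0.1, 0, 0, 0, 0, 0], [0.2, 0, 0, 0, 0, 0], [0.2, 0, 0, 0, 0, 0]]])

```text
time_s: 9.62
tcp_pos: [0.6439, -0.0135, 0.1804]
ee_rot: [[-0.0, -0.993, 0.118], [-0.0, 0.118, 0.993], [-1.0, 0.0, -0.0]]
wrist_force: [-0.6, -0.4, -3.0]
gripper_width: 0.131
```

Emit:
play_rows(plan=[[[0.1, 0, 0, 0, 0, 0], [0.2, 0, 0, 0, 0, 0], [0.2, 0, 0, 0, 0, 0]]])

```text
time_s: 10.0
tcp_pos: [0.6438, -0.0135, 0.1784]
ee_rot: [[-0.0, -0.993, 0.118], [-0.0, 0.118, 0.993], [-1.0, 0.0, -0.0]]
wrist_force: [1.1, -0.3, -3.6]
gripper_width: 0.137
```

Emit:
play_rows(plan=[[[0.1, 0, 0, 0, 0, 0], [0.2, 0, 0, 0, 0, 0], [0.2, 0, 0, 0, 0, 0]]])

```text
time_s: 10.38
tcp_pos: [0.6438, -0.0135, 0.1764]
ee_rot: [[-0.0, -0.993, 0.118], [-0.0, 0.118, 0.993], [-1.0, 0.0, -0.0]]
wrist_force: [0.3, -1.0, -4.2]
gripper_width: 0.134
```

Emit:
play_rows(plan=[[[0.1, 0, 0, 0, 0, 0], [0.2, 0, 0, 0, 0, 0], [0.2, 0, 0, 0, 0, 0]]])

```text
time_s: 10.75
tcp_pos: [0.6439, -0.0135, 0.1744]
ee_rot: [[-0.0, -0.993, 0.118], [-0.0, 0.118, 0.993], [-1.0, 0.0, -0.0]]
wrist_force: [1.0, -0.3, -3.0]
gripper_width: 0.134
```

No brass contact well below the brass top, so the lip is in the gap. I'm carrying on down to the rubber.

Emit:
play_rows(plan=[[[0.05, 0, 0, 0, 0, 0], [0.1, 0, 0, 0, 0, 0], [0.1, 0, 0, 0, 0, 0]]])

```text
time_s: 11.12
tcp_pos: [0.6439, -0.0135, 0.1735]
ee_rot: [[-0.0, -0.993, 0.118], [0.0, 0.118, 0.993], [-1.0, 0.0, -0.0]]
wrist_force: [-0.7, 1.0, -3.7]
gripper_width: 0.136
```

Emit:
play_rows(plan=[[[0.05, 0, 0, 0, 0, 0], [0.1, 0, 0, 0, 0, 0], [0.1, 0, 0, 0, 0, 0]]])

```text
time_s: 11.5
tcp_pos: [0.6439, -0.0135, 0.1727]
ee_rot: [[0.0, -0.993, 0.118], [0.0, 0.118, 0.993], [-1.0, -0.0, 0.0]]
wrist_force: [-0.4, -0.3, -3.6]
gripper_width: 0.135
```

Emit:
play_rows(plan=[[[0.05, 0, 0, 0, 0, 0], [0.1, 0, 0, 0, 0, 0], [0.1, 0, 0, 0, 0, 0]]])

```text
time_s: 11.88
tcp_pos: [0.644, -0.0135, 0.1721]
ee_rot: [[0.0, -0.993, 0.118], [-0.0, 0.118, 0.993], [-1.0, -0.0, -0.0]]
wrist_force: [-2.3, 0.8, 0.5]
gripper_width: 0.136
```

```bash
python3 - <<'E'
from h import *
np.set_printoptions(suppress=True,precision=4)
grab('side','s6');grab('top','t6')
a=cv2.imread('pics/s6.png')[150:270,180:300]
cv2.imwrite('pics/z6.png',cv2.resize(a,(600,600),interpolation=cv2.INTER_CUBIC))
go([.6438,-.0135,.173],-186.9)
yaw=np.radians(-6.9);c,s=np.cos(yaw),np.sin(yaw);Rr=np.array([[c,-s],[s,c]])
for n,f in(('side','s6'),):
    z=np.load(f'pics/{f}.npz'); im=z['im'];P=z['P'];zz=P[...,2]
    q=P.copy(); q[...,:2]=(P[...,:2]-[.6438,-.0135])@Rr
    hsv=cv2.cvtColor(im,cv2.COLOR_BGR2HSV);H,S,V=hsv[...,0],hsv[...,1],hsv[...,2]
    reg=(abs(q[...,0]+.05)<.1)&(abs(q[...,1])<.07)&(zz>.07)
    red=((H<8)|(H>172))&(S>110)&(V>90)&reg; pale=(H>8)&(H<25)&(S>50)&(V>80)&reg
    for nm,m in(('red',red),('pale',pale&(zz>.15)&(zz<.18)&(q[...,0]<-.009)),('grey',reg&(S<60)&(V>110)&(zz>.15)&(zz<.19))):
        a=q[m]; print(n,nm,len(a),'med',np.median(a,0),'p1',np.percentile(a,2,axis=0),'p99',np.percentile(a,98,axis=0))
E
```

```text
t 11.97 p [ 0.644  -0.0135  0.172 ] yaw 173.25 F [-2.36  0.25 -0.23] M [0.204 0.411 0.025] w 0.134
row [-0.1   0.02  0.  ] [ 0.015 -0.     0.002]
side red 96 med [-0.0028  0.0166  0.1939] p1 [-0.0076  0.0018  0.1676] p99 [0.0043 0.0214 0.2113]
side pale 334 med [-0.0528  0.0042  0.1584] p1 [-0.0916 -0.0316  0.1504] p99 [-0.0097  0.0346  0.1636]
side grey 39 med [-0.0049  0.0216  0.1649] p1 [-0.0101 -0.0266  0.1612] p99 [0.0083 0.0315 0.1684]
```

View pics/z6.png

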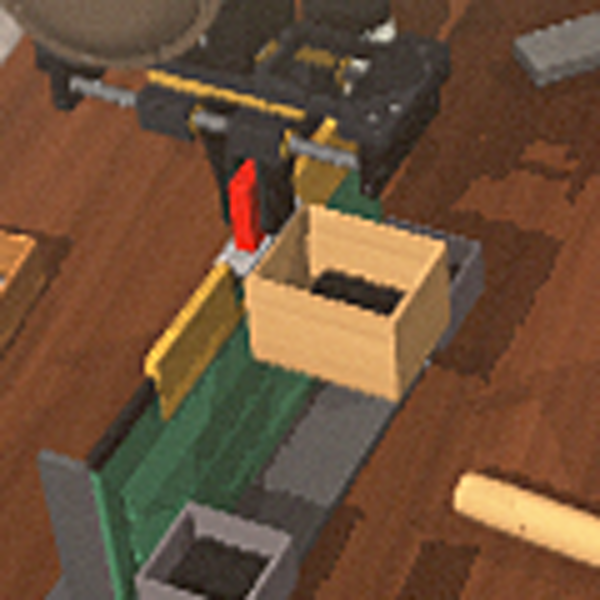

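Rubber reached: the wrist has unloaded (−3.5 → 0 N), lip point ≈160 mm, lip sunk between the brass ends at crop (240,255). A 2.3 N push from the rack along −x remains, so I'm relaxing 1 mm forward.

Emit:
play_rows(plan=[[[0, 0.05, 0, 0, 0, 0], [0, 0.1, 0, 0, 0, 0], [0, 0.1, 0, 0, 0, 0]]])

```text
time_s: 12.35
tcp_pos: [0.6439, -0.0135, 0.1721]
ee_rot: [[0.002, -0.993, 0.118], [-0.0, 0.118, 0.993], [-1.0, -0.002, 0.0]]
wrist_force: [1.9, -0.2, 0.8]
gripper_width: 0.135
```

Emit:
play_rows(plan=[[[0, 0.05, 0, 0, 0, 0], [0, 0.1, 0, 0, 0, 0], [0, 0.1, 0, 0, 0, 0]]])

```text
time_s: 12.72
tcp_pos: [0.6425, -0.0132, 0.1719]
ee_rot: [[0.002, -0.993, 0.118], [0.0, 0.118, 0.993], [-1.0, -0.002, 0.0]]
wrist_force: [2.3, -1.2, 0.7]
gripper_width: 0.138
```

Emit:
play_rows(plan=[[[0, -0.05, 0, 0, 0, 0], [0, -0.05, 0, 0, 0, 0]]])

```text
time_s: 12.98
tcp_pos: [0.6425, -0.0132, 0.1718]
ee_rot: [[0.0, -0.993, 0.118], [0.0, 0.118, 0.993], [-1.0, -0.0, 0.0]]
wrist_force: [2.3, 0.3, 1.9]
gripper_width: 0.138
```

Emit:
play_rows(plan=[[[0, 0, 0, 0, 0, 0], [0, 0, 0, 0, 0, 0], [0, 0, 0, 0, 0, 0], [0, 0, 0, 0, 0, 0]]], hand=0.5)

```text
time_s: 13.48
tcp_pos: [0.6421, -0.0134, 0.1712]
ee_rot: [[-0.001, -0.993, 0.118], [-0.0, 0.118, 0.993], [-1.0, 0.001, -0.0]]
wrist_force: [0.2, 0.0, 0.1]
gripper_width: 0.462
```

```bash
python3 - <<'E'
from h import *
np.set_printoptions(suppress=True,precision=4)
grab('side','s7')
a=cv2.imread('pics/s7.png')[150:270,180:300]
cv2.imwrite('pics/z7.png',cv2.resize(a,(600,600),interpolation=cv2.INTER_CUBIC))
go([.6438,-.0135,.173],-186.9)
E
```

```text
t 13.53 p [ 0.6422 -0.0134  0.1713] yaw 173.24 F [ 0.31 -0.03 -0.07] M [ 0.085 -0.08  -0.022] w 0.483
row [-0.17 -0.16  0.01] [ 0.014 -0.001 -0.004]
```

View pics/z7.png

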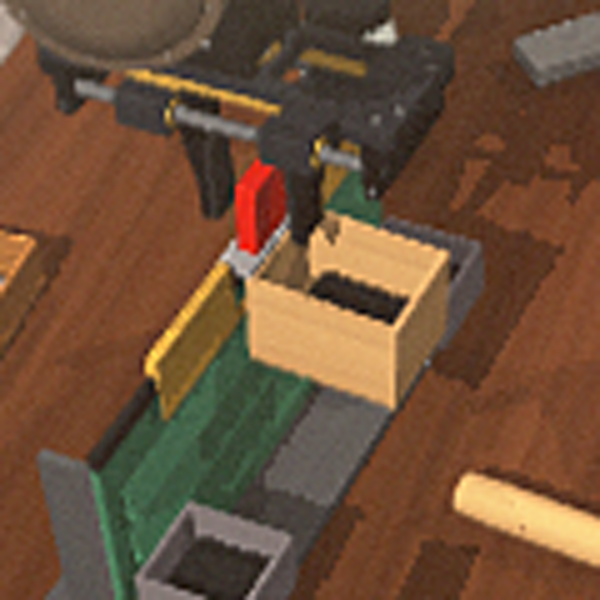

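Released: the bin hangs in the gap with a slight tilt, and both fingers are clear of the tab, at crop (210,190) and (305,210). I'm retreating straight up.

Emit:
play_rows(plan=[[[-0.5, 0, 0, 0, 0, 0], [-1.5, 0, 0, 0, 0, 0], [-3, 0, 0, 0, 0, 0], [-5, 0, 0, 0, 0, 0], [-7.5, 0, 0, 0, 0, 0]]])

```text
time_s: 14.15
tcp_pos: [0.6424, -0.0134, 0.2481]
ee_rot: [[0.0, -0.993, 0.118], [0.0, 0.118, 0.993], [-1.0, -0.0, 0.0]]
wrist_force: [-0.0, 0.2, -0.0]
gripper_width: 0.501
```

Emit:
play_rows(plan=[[[-3, 0, 0, 0, 0, 0], [-6, 2, 0, 0, 0, 0], [-8, 5, 0, 0, 0, 0], [-8, 9, 0, 0, 0, 0], [-8, 13, 0, 0, 0, 0]]])

```text
time_s: 14.78
tcp_pos: [0.5123, 0.002, 0.3281]
ee_rot: [[0.002, -0.993, 0.118], [0.001, 0.118, 0.993], [-1.0, -0.002, 0.001]]
wrist_force: [-0.6, 0.8, 0.2]
gripper_width: 0.502
```

Emit:
play_rows(plan=[[[0, 2, 4, 0, 0, 0], [0, 4, 9, 0, 0, 0], [0, 4, 14, 0, 0, 0], [0, 4, 18, 0, 0, 0], [0, 4, 18, 0, 0, 0]]])

```text
time_s: 15.4
tcp_pos: [0.4949, 0.1877, 0.3272]
ee_rot: [[0.001, -0.993, 0.114], [0.001, 0.114, 0.993], [-1.0, -0.001, 0.001]]
wrist_force: [0.1, -0.3, 0.3]
gripper_width: 0.504
```

```bash
python3 - <<'E'
from h import *
np.set_printoptions(suppress=True,precision=4)
grab('side','s8');grab('top','t8')
a=cv2.imread('pics/s8.png')[130:290,180:300];b=cv2.imread('pics/t8.png')[110:230,200:350]
cv2.imwrite('pics/z8.png',np.hstack([cv2.resize(a,(375,500),interpolation=cv2.INTER_CUBIC),cv2.resize(b,(420,500),interpolation=cv2.INTER_CUBIC)]))
go([.6438,-.0135,.173],-186.9)
yaw=np.radians(-6.9);c,s=np.cos(yaw),np.sin(yaw);Rr=np.array([[c,-s],[s,c]])
for n,f in(('side','s8'),('top','t8')):
    z=np.load(f'pics/{f}.npz'); im=z['im'];P=z['P'];zz=P[...,2]
    q=P.copy(); q[...,:2]=(P[...,:2]-[.6438,-.0135])@Rr
    hsv=cv2.cvtColor(im,cv2.COLOR_BGR2HSV);H,S,V=hsv[...,0],hsv[...,1],hsv[...,2]
    reg=(abs(q[...,0]+.05)<.1)&(abs(q[...,1])<.07)&(zz>.07)
    red=((H<8)|(H>172))&(S>110)&(V>90)&reg; pale=(H>8)&(H<25)&(S>50)&(V>80)&reg
    for nm,m in(('red',red),('redtop',red&(zz>.2)),('redlow',red&(zz<.18)),('rim back',pale&(zz>.14)&(q[...,0]<-.009)&(q[...,0]>-.03)),('rim front',pale&(zz>.14)&(q[...,0]<-.075)),('grey',reg&(S<60)&(V>110)&(zz>.15)&(zz<.19))):
        a=q[m]
        if len(a)>3: print(n,nm,len(a),'med',np.median(a,0),'p1',np.percentile(a,2,axis=0),'p99',np.percentile(a,98,axis=0))
E
```

```text
t 15.5 p [0.4947 0.1855 0.3273] yaw 173.28 F [-0.49 -0.3  -0.64] M [ 0.064 -0.037 -0.002] w 0.502
row [ 15.43 -17.13 -18.02] [0.018 0.002 0.004]
side red 57 med [-0.0065  0.0172  0.1776] p1 [-0.0108 -0.0046  0.165 ] p99 [0.0028 0.0201 0.1934]
side redlow 32 med [-0.0073  0.016   0.1718] p1 [-0.0093 -0.0051  0.1648] p99 [0.0032 0.0196 0.1793]
side rim back 100 med [-0.0127  0.0238  0.1526] p1 [-0.028  -0.0161  0.1407] p99 [-0.0095  0.0351  0.1616]
side rim front 93 med [-0.0896  0.0199  0.1505] p1 [-0.0931 -0.0279  0.1403] p99 [-0.0755  0.0349  0.1574]
side grey 43 med [-0.0065  0.0218  0.1649] p1 [-0.0119 -0.0114  0.1612] p99 [0.007  0.0316 0.1675]
top red 56 med [-0.0074 -0.0024  0.2073] p1 [-0.0127 -0.0177  0.195 ] p99 [-0.0006  0.0149  0.2145]
top redtop 50 med [-0.0069 -0.0028  0.2082] p1 [-0.0128 -0.0177  0.2011] p99 [-0.0005  0.0149  0.2146]
top rim back 53 med [-0.0132 -0.001   0.1587] p1 [-0.0281 -0.0331  0.1429] p99 [-0.0095  0.0292  0.1671]
top rim front 51 med [-0.0914 -0.0018  0.1545] p1 [-0.0939 -0.0334  0.1444] p99 [-0.0769  0.0294  0.16  ]
top grey 59 med [-0.0054 -0.0036  0.1635] p1 [-0.012  -0.0308  0.1578] p99 [0.0068 0.028  0.174 ]
```

View pics/z8.png

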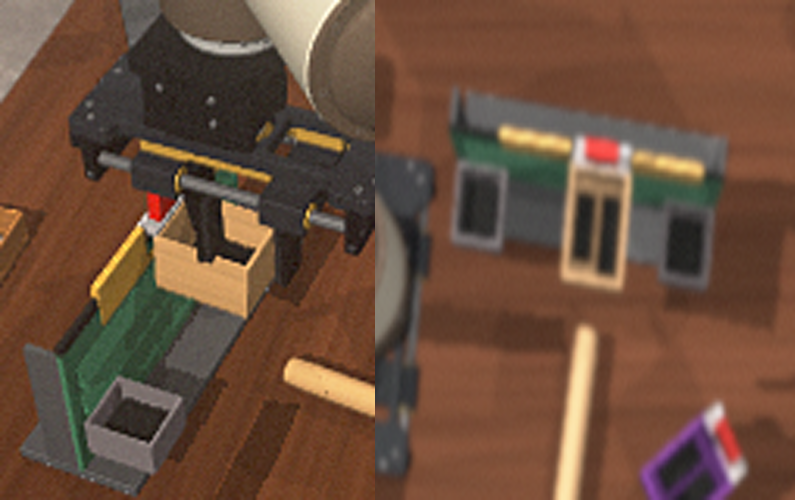

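Both views agree. The lip sits between the brass ends with its roof top at ≈164 mm, so the lip point is ≈160 mm. It is x ≈ −3 mm from the panel, tilted about 3° and parallel to the rack. The gripper is well clear, so I'm handing in.

```bash
python3 -c "
from h import *
print(r.finish_job())"
```

```text
the job is handed in; nothing more can be done
None
```

The pale bin is hanging on the rack: its lip is in the brass gap, resting on the rubber edge, and it has been released. The job was handed in at about 15.5 s with no verdict reported.

**What I did:** I gripped the bin by its red tab (opening read 12 mm, about 3.5 N of weight) and carried it over the rack. I lined the lip up with the gap by camera and lowered it in steps of about 1 mm, watching the wrist force. It met no brass, and the wrist force unloaded where the rubber should be. I let go and backed off upward.

**Last checks:**
- **Position:** the lip point is about 160 mm high and about 3 mm in front of the panel's centre.
- **Tilt:** the bin leans about 3° and looks parallel to the rack.
- **Forces:** the highest wrist reading near the rack was about 4 N, and it was near zero after release.
- **Other objects:** none were touched as far as I could see. I did not measure their positions again at the end.

**Disagreements:** the two cameras differed by about 4 mm along the rack, so I aimed for the middle. While the bin was seated I felt a sideways push of about 2 N. It reversed when I eased the bin 1 mm forward, so I took it for friction, and it was gone after release.

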